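# Put the milk pitchers away and slide the glass case shut

## Robot

A 6-joint arm with a two-finger parallel gripper is mounted at the origin on the work surface. World frame = base frame: x ahead of the robot, y to its left, z up, the work surface at z = 0. Lengths are in m, angles in degrees, forces in N, time in s.
With the tool pointing down it reaches from about 0.375 to 0.9 m from the base axis. Payload 3.1 kg.
Tool frame: the origin (TCP) lies at the very end of the fingers, on their centre line; the grasp point (between the pads) lies 19 mm behind it; z points along the fingers, y is the direction in which the jaws open and shut (so a half turn about z gives the same grasp; the last joint's range is limited). The gripper opens to 87 mm and grips with 3 to 60 N. Pads are 19 mm wide; open, the fingers measure 117 mm over their backs; the gripper's body (75 mm by 190 mm) begins 51 mm behind the grasp point.
Start: joints at [-74.399, 30.224, 82.088, -0, 67.689, -10.227], TCP at [0.272, -0.563, 0.223] pointing down, gripper open.
Joint ranges: [-176.69, 176.69], [-43.24, 126.21], [12.49, 139.97], [-82, 262], [0, 151.66], [-163.58, 163.58]. Speed limits (degrees/s): [159.86, 159.86, 180, 180, 180, 180].

## Interface

Orientations are given as a 3x3 rotation matrix whose columns are the frame's x, y, z axes.
In Python, from rig import read_state, capture, hand_in gives the robot as it stands. The module is installed in compiled form; this text tells all that it offers.
- The arm moves only by the tool move_arm, never from a script. Its arguments are lists of equal length, an entry for each row: "linear": the shift along the tool's x, y, z in cm, a list of three; "angular": the turn, a rotation vector about the tool's x, y, z in rad, a list of three; "fingers": the gripper command: -1 is fully open, 1 is shut, values between are in proportion. In form: {"linear": [[tx, ty, tz], ...], "angular": [[wx, wy, wz], ...], "fingers": [fingers, ...]}. A call has 1 to 12 rows; each row is the pose to reach, as a shift and turn from the pose measured when the call began, along the tool's axes at that moment; what a row does not reach only later rows make up. A row lasts 1/12 s, in which the tool goes at most 41.7 mm and 7.16 degrees, less where a joint would pass 70% of its speed; a pose out of reach is approached as far as the arm can. A call with a gripper value outside its range is refused whole. The fingers move at their own pace and stop on an object; the grip force is fixed at half the most. Time passes only in rows, so rows that repeat a pose let the fingers close. It gives the time, the measured TCP pose, the force and the opening at its end, in the units of the state.
- read_state(): the state, without advancing time (a new reading comes with each control period).
- capture(name): name is "side" or "top"; returns a dict with "color" (400x640x3 uint8, red, green, blue), "fx", "fy", "cx", "cy" (pixels), "k1" (the pictures are not rectified: a ray, as slopes to the right and down, at radius r is drawn at 1 + k1 r^2 times it, then the intrinsics apply), "view" (4x4, takes a point from world to camera coordinates). Camera axes: x right, y down, z forward; pixel columns grow to the right and rows downward; lengths in m; the calibration is good to about 2 mm. A picture is of the moment at which its call begins. There is no depth.
- hand_in(): hands the job in, once; it reports no verdict.
The state is a dict: "time_s": time; "joint_positions": joint angles; "qvel": joint speeds; "tau": joint torques, N m; "position": TCP position; "tcp_rot": TCP orientation; "force": force on the tool from outside, world axes, zero at the start; "moment": the same for the moment, N m; "opening": opening from 0.0 (shut) to 1.0 (fully open).
Only numpy, scipy, OpenCV 4.12 (cv2) and the standard library are available. Lean on these libraries where they do the work, as an engineer would, in place of code of your own. Each camera call takes 0.05 s, during which the arm holds its last target. There are 200 camera calls.

## Task

Put both steel milk pitchers away: push or carry them right inside the glass case on the counter, standing upright and clear of the door's track, and then gently slide the case's door along its track until it is fully closed against the frame. Do not knock a pitcher over, and leave the other things on the counter where they are.

Things in the scene. Friction and masses are not known exactly. Their poses are not given: they have to be found in the camera images.
- case: Low glass case with aluminium frame, fixed, 260 deep (x), 440 wide (y), 140 high. Origin: centre of its underside; +x points into the case, away from the doorway; y runs along the track. No floor: pitchers slide on the counter through the doorway. Inner faces: sides y +-214, back x +119. Fixed glass pane closes the front from y +10 to +220 (x -115 to -109).
- post_foot (a point): Foot of the frame post that the door closes against, on the post's doorway face (case x -121, y -200, z 0); the post is 22 (x) by 20 (y), 140 high. The doorway lies from here towards the case's +y, as far as the door's leading edge: its width is the door's opening. The track is flush with the counter.
- roof_edge (a point): Front edge of the glass roof over the doorway's middle (case x -100, y -120, z 137). The roof's rim spans 131 to 143 above the counter and starts 21 mm behind the door's back face; nothing spans the doorway above the track in front of it.
- door (a joint): Door opening, m: 0 = shut against the post, 0.2 = fully open; it grows as the door moves along the case's +y, closing is along -y. Upright glass door 220 wide, 10 thick, top 133 above the counter, running in front of the pane (case x -131 to -121; y -200 to +20 when shut). Stays where left; sliding takes about 2 N plus 6 N per m/s.
- pull (a point): Door's pull, a vertical round bar 12 in diameter, 45 mm in front of the door's mid-plane (case x -171), 30 mm from the door's leading edge (case y = -170 + opening in mm). The bar runs from 50 to 134 above the counter, joined to the door by a rod at each end; this point is on its axis, 105 up. Moves with the door.
- pitcher_big: Larger steel milk pitcher, open-topped and without handle, dark rubber sleeve round its waist, small spout to its own +x; upright, diameter 84 from 12 to 44 above its foot, 70 at the sleeve's top, 80 at the rim, 115 high, wall 4, 0.25 to 0.45 kg. Origin: underside centre. One pitcher starts in the doorway across the track, the other before it or to its right (case -y); which varies.
- pitcher_small: Smaller steel milk pitcher of the same make, upright, diameter 72 from 12 to 36 above its foot, 58 at the sleeve's top, 68 at the rim, 95 high, wall 4, 0.18 to 0.33 kg. Origin: centre of the underside. Pushed low down, near the foot, a pitcher slides; pushed above half its height it tips.
- sugar_jar: Glass sugar jar with steel lid, diameter 68, 110 high, standing in front of the fixed pane, left of the pitchers. Origin: centre of the underside. Leave it.
- mug: White mug, diameter 80, 90 high, handle to its own +y (72 from the axis), standing to the right of the doorway and of the pitchers. Origin: centre of the underside. Leave it.
- syrup: Amber syrup bottle, diameter 70, 220 high, at the left. Origin: centre of the underside. Leave it.
- tamper: Steel coffee tamper standing on its 58 foot, 90 high, at the left. Origin: centre of the underside. Leave it.
- portafilter: Coffee filter holder, round steel head of diameter 66, 32 high, handle towards its own -x to 164 from the head's axis, at the left near the arm. Origin: under the head's centre. Leave it.

How it is judged:
By the outcome, as a careful person would: the job done as asked, in the order asked, and still so for the second after the job is handed in, with the robot touching nothing.
It also fails if it takes over 72 s, if anything falls off the work surface, if the arm or the gripper's body presses on something with over 40 N, if the wrist force passes 120 N, or if a joint passes its speed limit or range.

## Working session

There is one attempt and no reset: what is moved stays moved. The work goes in short steps, Python scripts to look and compute and a tool call to move; the robot and the scene stay as the last step left them, time stands still between calls to the robot, and variables do not carry over. Pictures are saved under pics/ and viewed, about 8 in all and at most 12, crops included, and the job is handed in when it is done.

Besides the shell and the picture viewer there is one more tool, called after "Call:" as name(argument=value, ...) on one line, values as JSON. move_arm: Moves the arm, as the interface text tells. Its arguments: {"type":"object","properties":{"linear":{"type":"array"},"angular":{"type":"array"},"fingers":{"type":"array"}},"required":["linear","angular","fingers"]}

```bash
mkdir -p pics; cat > h.py <<'E'
import numpy as np, cv2
from rig import read_state, capture, hand_in
def ray(c,u,v):
    K=np.array([[c['fx'],0,c['cx']],[0,c['fy'],c['cy']],[0,0,1.]])
    p=cv2.undistortPoints(np.array([[[u,v]]],float),K,np.array([c['k1'],0,0,0,0.]))[0,0]
    V=np.array(c['view']);R=V[:3,:3];o=-R.T@V[:3,3];return o,R.T@np.array([p[0],p[1],1.])
def onz(c,u,v,z):
    o,d=ray(c,u,v);return o+d*(z-o[2])/d[2]
def proj(c,P):
    V=np.array(c['view']);q=V[:3,:3]@np.array(P,float)+V[:3,3];x,y=q[0]/q[2],q[1]/q[2];s=1+c['k1']*(x*x+y*y)
    return np.array([c['fx']*x*s+c['cx'],c['fy']*y*s+c['cy']])
def tri(c1,p1,c2,p2):
    o1,d1=ray(c1,*p1);o2,d2=ray(c2,*p2)
    t=np.linalg.lstsq(np.c_[d1,-d2],o2-o1,rcond=None)[0];a,b=o1+t[0]*d1,o2+t[1]*d2
    return (a+b)/2,np.linalg.norm(a-b)
def save(c,n): cv2.imwrite('pics/'+n,cv2.cvtColor(np.array(c['color']),cv2.COLOR_RGB2BGR))
E
python3 - <<'E'
from h import *
for n in('top','side'):
    c=capture(n);save(c,n+'0.png');np.save(n+'0.npy',c,allow_pickle=True)
    print(n,{k:np.round(c[k],3).tolist() for k in c if k!='color'}); print(ray(c,320,200))
s=read_state();print(s)
E
```

```text
top {'fx': 443.086, 'fy': 443.086, 'cx': 318.444, 'cy': 199.926, 'k1': 0.022, 'view': [[0.025, -1.0, 0.011, -0.004], [-0.997, -0.026, -0.076, 0.624], [0.076, -0.009, -0.997, 1.546], [0.0, 0.0, 0.0, 1.0]]}
(array([0.5034809 , 0.02648215, 1.58858568]), array([ 0.07641134, -0.01282657, -0.99700008]))
side {'fx': 371.092, 'fy': 371.092, 'cx': 322.439, 'cy': 202.522, 'k1': -0.067, 'view': [[-0.86, -0.51, -0.011, 0.527], [-0.25, 0.441, -0.862, 0.265], [0.444, -0.739, -0.507, 0.896], [0.0, 0.0, 0.0, 1.0]]}
(array([0.12174119, 0.8141553 , 0.68789234]), array([ 0.45142584, -0.7386441 , -0.50070848]))
{'time_s': 0.1, 'joint_positions': array([-7.43972334e+01,  3.02736137e+01,  8.21506764e+01, -1.44246189e-03,
        6.76887368e+01, -1.02285408e+01]), 'qvel': array([ 0.01927653, -0.09688773, -0.21660104, -0.04855922,  0.05033015,
        0.05276666]), 'tau': array([-5.39017001e-04, -4.40986311e+01, -1.77151161e+01,  6.34898501e-02,
        5.33928804e-02, -3.31117576e-05]), 'position': array([ 0.27215092, -0.56188876,  0.2216607 ]), 'tcp_rot': array([[ 9.00076735e-01,  4.35731070e-01, -5.53019643e-04],
       [ 4.35731298e-01, -9.00074802e-01,  1.89373037e-03],
       [ 3.27398114e-04, -1.94547062e-03, -9.99998054e-01]]), 'force': array([ 0.28438616, -0.37868544, -0.47453989]), 'moment': array([-0.01833188, -0.0224577 ,  0.00464868]), 'opening': 1.0050047811637002}
```

View pics/top0.png

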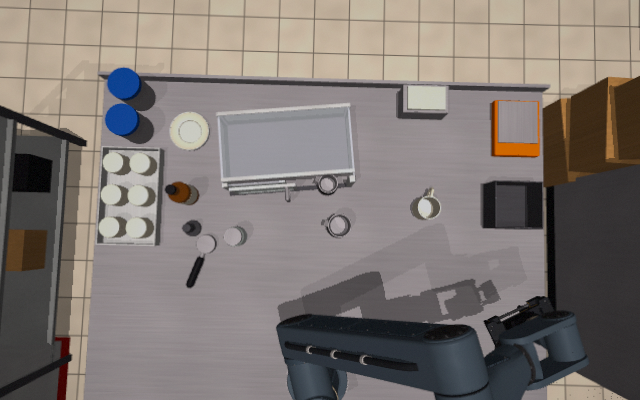

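View pics/side0.png

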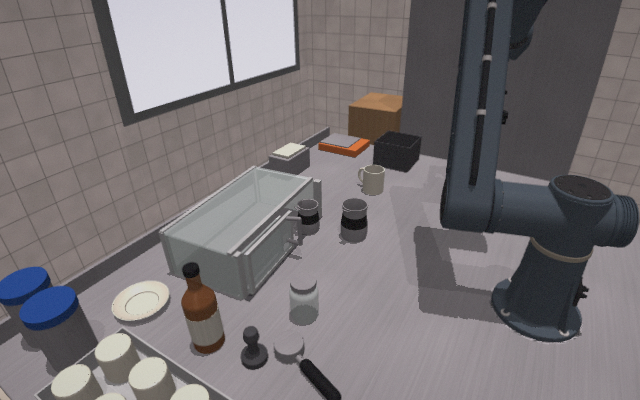

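Top view: the case is at (220-355, 105-190). One pitcher stands in the doorway at (327,185), the other in front at (338,226). The pull is near (288,190), the sugar jar at (234,236) and the mug at (428,208). I'll zoom in on both views.

```bash
python3 - <<'E'
import cv2,numpy as np
a=cv2.imread('pics/top0.png')[90:250,210:370];b=cv2.imread('pics/side0.png')[160:280,160:400]
cv2.imwrite('pics/tc.png',cv2.resize(a,(800,800),interpolation=cv2.INTER_CUBIC)[:, :][0:800])
A=cv2.resize(a,(600,600),interpolation=cv2.INTER_CUBIC);cv2.imwrite('pics/tc.png',A)
cv2.imwrite('pics/sc.png',cv2.resize(b,(800,400),interpolation=cv2.INTER_CUBIC))
E
```

```text
(no output)
```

View pics/tc.png

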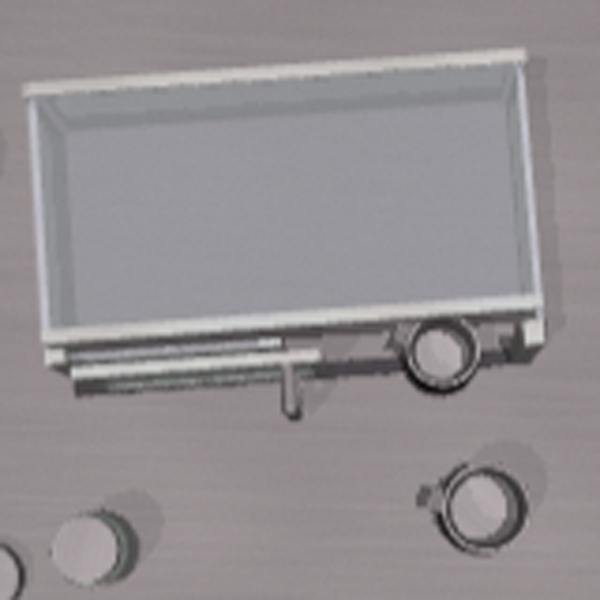

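View pics/sc.png

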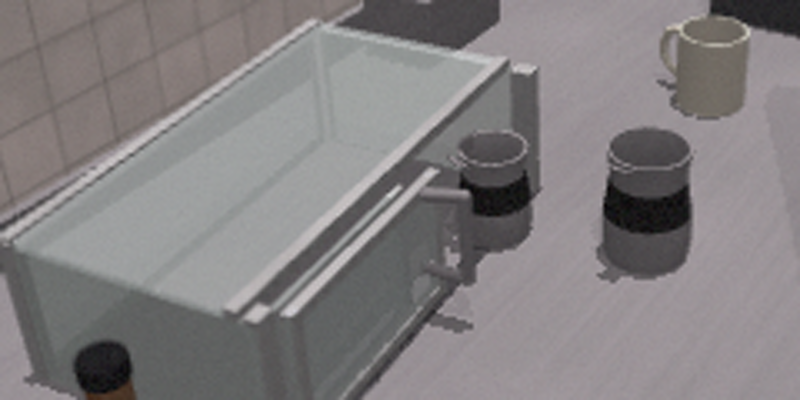

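```bash
cat > m.py <<'E'
from h import *
T=np.load('top0.npy',allow_pickle=True).item();S=np.load('side0.npy',allow_pickle=True).item()
t=lambda u,v:(210+u/3.75,90+v/3.75)
s=lambda u,v:(160+u/(800/240),160+v/(400/120))
E
python3 - <<'E'
from m import *
names={'postFR':(543,343),'BR':(527,50),'BL':(23,87),'FL':(45,366)}
case={'postFR':(-132,-220),'BR':(130,-220),'BL':(130,220),'FL':(-132,220)}
A=[];B=[]
for n,p in names.items():
    w=onz(T,*t(*p),0.14);print(n,w.round(4));A.append(case[n]);B.append(w[:2])
A=np.array(A)/1000;B=np.array(B)
a=A-A.mean(0);b=B-B.mean(0);U,_,Vt=np.linalg.svd(a.T@b);R=(U@Vt).T
o=B.mean(0)-R@A.mean(0);print('case',o,np.degrees(np.arctan2(R[1,0],R[0,0])),((A@R.T+o-B)*1000).round(1).tolist())
for n,p,z in [('small rim',(441,356),.095),('big rim',(484,509),.115),('sugar',(88,550),.11),('doorend',(320,354),.133),('bartop',(290,390),.134),('rodtop',(288,372),.13)]:
    w=onz(T,*t(*p),z);print(n,w.round(4),'case',((w[:2]-o)@R*1000).round(1))
for n,a_,b_ in [('small',(441,356),(492,150)),('big',(484,509),(650,150)),('door',(320,354),(436,172)),('post',(543,343),(540,68))]:
    w,e=tri(T,t(*a_),S,s(*b_));print(n,w.round(4),round(e,4),'case',((w[:2]-o)@R*1000).round(1))
print('mug',onz(T,428,208,.09),onz(T,432,192,.07))
np.savez('case.npz',o=o,R=R)
E
```

```text
postFR [ 0.6786 -0.1052  0.14  ]
BR [ 0.9402 -0.0859  0.14  ]
BL [0.894 0.359 0.14 ]
FL [0.6469 0.3297 0.14  ]
case [0.79093009 0.12449089] 5.162550616290468 [[0.6, -1.3], [-0.0, 3.0], [6.6, -3.7], [-7.3, 2.0]]
small rim [ 0.6698 -0.0172  0.095 ] case [-133.4 -130.2]
big rim [ 0.5323 -0.0579  0.115 ] case [-274.  -158.4]
sugar [0.4875 0.2913 0.11  ] case [-287.2  193.4]
doorend [0.6646 0.0904 0.133 ] case [-128.9  -22.5]
bartop [0.632  0.1158 0.134 ] case [-159.1    5.7]
rodtop [0.6482 0.1183 0.13  ] case [-142.7    6.7]
small [ 0.6719 -0.016   0.0947] 0.0048 case [-131.1 -129.2]
big [ 0.532  -0.0581  0.1143] 0.0008 case [-274.3 -158.6]
door [0.6639 0.09   0.1304] 0.0022 case [-129.6  -23. ]
post [ 0.6772 -0.106   0.1397] 0.0033 case [-134.  -219.3]
mug [ 0.60057348 -0.35975498  0.09      ] [ 0.65747342 -0.37836096  0.07      ]
```

```bash
python3 - <<'E'
from m import *
for n,a,b,z in [('roof front',(45,341),(540,305),.14),('back outer',(24,84),(525,48),.14),('back inner',(25,97),(526,60),.14),('door top',(75,376),(320,358),.133),('pane top',(75,352),(280,341),.13)]:
    p=onz(T,*t(*a),z);q=onz(T,*t(*b),z);d=p-q;print(n,p.round(4),q.round(4),np.degrees(np.arctan2(-d[0],d[1])).round(2),np.linalg.norm(d).round(4))
# line detection on front region for sub-pixel angle
g=cv2.cvtColor(np.array(T['color']),cv2.COLOR_RGB2GRAY)
L=cv2.createLineSegmentDetector().detect(g)[0][:,0]
for x1,y1,x2,y2 in L:
    if 212<min(x1,x2) and max(x1,x2)<365 and 95<min(y1,y2) and max(y1,y2)<205 and np.hypot(x1-x2,y1-y2)>35:
        p=onz(T,x1,y1,.14);q=onz(T,x2,y2,.14);d=p-q
        print(np.round([x1,y1,x2,y2],1),np.degrees(np.arctan(-d[0]/d[1])).round(2),np.degrees(np.arctan(d[1]/d[0])).round(2),p[:2].round(4),q[:2].round(4))
E
```

```text
roof front [0.6689 0.3306 0.14  ] [ 0.7122 -0.1019  0.14  ] 5.72 0.4347
back outer [0.8967 0.3583 0.14  ] [ 0.942  -0.0841  0.14  ] 5.84 0.4447
back inner [0.8851 0.3569 0.14  ] [ 0.9311 -0.0852  0.14  ] 5.95 0.4445
door top [0.6395 0.3046 0.133 ] [0.661  0.0903 0.133 ] 5.74 0.2153
pane top [0.661 0.306 0.13 ] [0.6755 0.1262 0.13  ] 4.62 0.1804
[221.9 181.  353.1 171.5] 5.68 -84.32 [0.6687 0.3309] [ 0.7115 -0.0989]
[229.4 190.3 313.1 184.5] 5.49 -84.51 [0.6386 0.3053] [0.6649 0.0317]
[283.1 179.6 229.4 183.5] 5.74 -84.26 [0.6787 0.1306] [0.6611 0.3061]
[355.  179.4 349.5 108. ] -84.55 5.45 [ 0.6854 -0.1056] [ 0.9242 -0.0828]
[278.2 183.8 229.4 187.5] 5.86 -84.14 [0.6643 0.1465] [0.648  0.3055]
[269.4 193.3 230.5 195.4] 4.74 -85.26 [0.6324 0.1743] [0.6219 0.3008]
[218.1 114.9 346.9 106. ] 5.67 -84.33 [0.8886 0.3524] [ 0.9309 -0.074 ]
[351.9 167.8 224.3 177. ] 5.7 -84.3 [ 0.7237 -0.0946] [0.6819 0.3236]
[348.2 102.3 216.9 111.4] 5.71 -84.29 [ 0.9436 -0.0782] [0.9001 0.3567]
[223.  175.6 219.6 116.9] -84.47 5.53 [0.6865 0.3281] [0.882  0.3471]
[216.3 116.8 220.3 179.4] -84.09 5.91 [0.8818 0.3579] [0.6738 0.3364]
[346.7 108.1 351.3 165.7] -84.35 5.65 [ 0.9236 -0.0735] [ 0.7308 -0.0925]
[226.9 125.6 229.8 174.4] -84.42 5.58 [0.8533 0.322 ] [0.691  0.3061]
[341.8 116.4 228.1 124.4] 5.75 -84.25 [ 0.8953 -0.0579] [0.8575 0.318 ]
```

Small pitcher is in the doorway at case (-132,-130). The big one is in front at case (-274,-158), spout to the left. Door opening is about 0.176. Plan:
1. Set the big pitcher aside, gripped by its neck.
2. Push the small one in with the tool tilted.
3. Do the same with the big one.
4. Close the door by the pull.

```bash
cat >> h.py <<'E'
from scipy.spatial.transform import Rotation as Ro
YAW=5.7;o=np.array([.7894,.1260]);ex=np.array([np.cos(np.radians(YAW)),np.sin(np.radians(YAW)),0]);ey=np.array([-ex[1],ex[0],0])
def c2w(x,y,z): return np.r_[o,0]+ex*x/1000+ey*y/1000+np.array([0,0,z/1000])
def w2c(p): d=np.array(p[:2])-o;return np.array([d@ex[:2],d@ey[:2]])*1000
def rot(jaw,tilt=0):  # jaw: world angle of tool y (deg); tilt about tool y
    a=np.radians(jaw);y=np.array([np.cos(a),np.sin(a),0]);z=np.array([0,0,-1.]);x=np.cross(y,z)
    return np.c_[x,y,z]@Ro.from_rotvec([0,np.radians(tilt),0]).as_matrix()
def go(p,R):
    s=read_state();M=np.array(s['tcp_rot'])
    return ((M.T@(np.array(p)-s['position']))*100).round(2).tolist(),Ro.from_matrix(M.T@R).as_rotvec().round(3).tolist()
E
python3 - <<'E'
from h import *
print(go([.532,-.058,.19],rot(5.7)))
print(w2c([.671,-.0166]),w2c([.532,-.058]))
E
```

```text
([45.34, -34.03, 3.25], [-0.001, -0.001, -1.219])
[-131.9775758  -130.13546591] [-274.40213766 -157.52532129]
```

Call:
move_arm(linear=[[45.3, -34, 3.2], [45.3, -34, 3.2], [45.3, -34, 3.2], [45.3, -34, 3.2], [45.3, -34, 3.2], [45.3, -34, 3.2], [45.3, -34, 3.2], [45.3, -34, 3.2], [45.3, -34, 3.2], [45.3, -34, 3.2], [45.3, -34, 3.2], [45.3, -34, 3.2]], angular=[[0, 0, -1.219], [0, 0, -1.219], [0, 0, -1.219], [0, 0, -1.219], [0, 0, -1.219], [0, 0, -1.219], [0, 0, -1.219], [0, 0, -1.219], [0, 0, -1.219], [0, 0, -1.219], [0, 0, -1.219], [0, 0, -1.219]], fingers=[-1, -1, -1, -1, -1, -1, -1, -1, -1, -1, -1, -1])

```text
time_s: 1.1
position: [0.5011, -0.1166, 0.194]
tcp_rot: [[-0.099, 0.995, -0.001], [0.995, 0.099, 0.002], [0.002, -0.001, -1.0]]
force: [0.6, -1.1, -0.5]
opening: 1.004
```

Call:
move_arm(linear=[[5.5, 3.65, 0.4], [5.5, 3.65, 3], [5.5, 3.65, 5.5], [5.5, 3.65, 6.5], [5.5, 3.65, 7.5], [5.5, 3.65, 8.5], [5.5, 3.65, 9.5], [5.5, 3.65, 10.5], [5.5, 3.65, 11.5], [5.5, 3.65, 12.5], [5.5, 3.65, 13.3], [5.5, 3.65, 13.3]], angular=[[0, 0, 0], [0, 0, 0], [0, 0, 0], [0, 0, 0], [0, 0, 0], [0, 0, 0], [0, 0, 0], [0, 0, 0], [0, 0, 0], [0, 0, 0], [0, 0, 0], [0, 0, 0]], fingers=[-1, -1, -1, -1, -1, -1, -1, -1, -1, -1, -1, -1])

```text
time_s: 2.1
position: [0.5307, -0.0579, 0.0594]
tcp_rot: [[-0.098, 0.995, -0.004], [0.995, 0.098, 0.003], [0.003, -0.004, -1.0]]
force: [-0.4, -0.9, 0.2]
opening: 1.0
```

No contact on the way down, so I'll close on it.

Call:
move_arm(linear=[[0, 0, 0], [0, 0, 0], [0, 0, 0], [0, 0, 0], [0, 0, 0], [0, 0, 0], [0, 0, 0], [0, 0, 0]], angular=[[0, 0, 0], [0, 0, 0], [0, 0, 0], [0, 0, 0], [0, 0, 0], [0, 0, 0], [0, 0, 0], [0, 0, 0]], fingers=[1, 1, 1, 1, 1, 1, 1, 1])

```text
time_s: 2.77
position: [0.5316, -0.0581, 0.0599]
tcp_rot: [[-0.098, 0.995, -0.002], [0.995, 0.098, 0.003], [0.003, -0.002, -1.0]]
force: [2.6, 0.0, 1.5]
opening: 0.871
```

Call:
move_arm(linear=[[0, 0, -1.5], [0, 0, -3], [-2, -0.5, -3], [-4.5, -1.3, -3], [-7, -2, -3], [-9.5, -2.8, -3], [-12, -3.5, -3], [-14, -4.2, -3], [-15.5, -4.6, -3], [-15.8, -4.6, -3], [-15.8, -4.6, -3], [-15.8, -4.6, -3]], angular=[[0, 0, 0], [0, 0, 0], [0, 0, 0], [0, 0, 0], [0, 0, 0], [0, 0, 0], [0, 0, 0], [0, 0, 0], [0, 0, 0], [0, 0, 0], [0, 0, 0], [0, 0, 0]], fingers=[1, 1, 1, 1, 1, 1, 1, 1, 1, 1, 1, 1])

```text
time_s: 3.77
position: [0.5003, -0.2186, 0.0889]
tcp_rot: [[-0.098, 0.995, -0.005], [0.995, 0.098, 0.005], [0.005, -0.004, -1.0]]
force: [-0.7, 0.0, -3.7]
opening: 0.872
```

Call:
move_arm(linear=[[0, 0, 1], [0, 0, 2], [0, 0, 2.4], [0, 0, 2.7], [0, 0, 2.9], [0, 0, 3.0], [0, 0, 3.0], [0, 0, 3.0]], angular=[[0, 0, 0], [0, 0, 0], [0, 0, 0], [0, 0, 0], [0, 0, 0], [0, 0, 0], [0, 0, 0], [0, 0, 0]], fingers=[1, 1, 1, 1, 1, 1, 1, 1])

```text
time_s: 4.43
position: [0.4999, -0.2184, 0.0596]
tcp_rot: [[-0.099, 0.995, -0.005], [0.995, 0.099, 0.005], [0.005, -0.005, -1.0]]
force: [-1.9, 0.1, 4.3]
opening: 0.868
```

Set down with 4 N of contact, carrying about 0.4 kg. I'll release, rise and look.

Call:
move_arm(linear=[[0, 0, 0], [0, 0, 0], [0, 0, 0], [0, 0, 0], [0, 0, -1.5], [0, 0, -3], [0, 0, -6], [0, 0, -9], [0, 0, -12], [0, 0, -14], [0, 0, -14], [0, 0, -14]], angular=[[0, 0, 0], [0, 0, 0], [0, 0, 0], [0, 0, 0], [0, 0, 0], [0, 0, 0], [0, 0, 0], [0, 0, 0], [0, 0, 0], [0, 0, 0], [0, 0, 0], [0, 0, 0]], fingers=[-1, -1, -1, -1, -1, -1, -1, -1, -1, -1, -1, -1])

```text
time_s: 5.43
position: [0.5015, -0.2195, 0.2009]
tcp_rot: [[-0.099, 0.995, -0.002], [0.995, 0.099, 0.003], [0.003, -0.002, -1.0]]
force: [-0.6, 0.7, 0.4]
opening: 1.0
```

```bash
python3 - <<'E'
from h import *
# staged pose for pushing: jaw along -ey, tilt 60, behind small
R=rot(YAW-90,58)
for p in ((-215,-130,120),(-205,-131,18)): print(c2w(*p).round(4),go(c2w(*p),R))
print(R.round(2))
c=capture('side');save(c,'s1.png')
E
```

```text
[ 0.5884 -0.0247  0.12  ] ([18.5, 10.59, 8.12], [-0.792, 0.788, 1.42])
[ 0.5984 -0.0247  0.018 ] ([18.37, 11.61, 18.32], [-0.792, 0.788, 1.42])
[[ 0.53  0.1   0.84]
 [ 0.05 -1.    0.08]
 [ 0.85  0.   -0.53]]
```

View pics/s1.png

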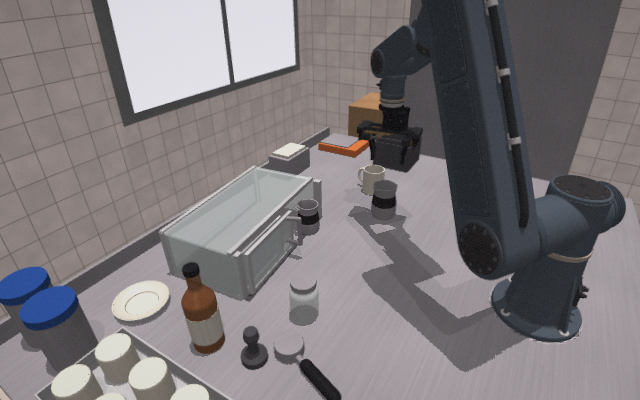

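Call:
move_arm(linear=[[4, 2, 0], [8, 4, 0], [12, 7, 0], [16, 9, 0], [18.5, 10.6, 0], [18.5, 10.6, 0], [18.5, 10.6, 0], [18.5, 10.6, 0], [18.5, 10.6, 0], [18.5, 10.6, 0], [18.5, 10.6, 0], [18.5, 10.6, 0]], angular=[[-0.792, 0.788, 1.42], [-0.792, 0.788, 1.42], [-0.792, 0.788, 1.42], [-0.792, 0.788, 1.42], [-0.792, 0.788, 1.42], [-0.792, 0.788, 1.42], [-0.792, 0.788, 1.42], [-0.792, 0.788, 1.42], [-0.792, 0.788, 1.42], [-0.792, 0.788, 1.42], [-0.792, 0.788, 1.42], [-0.792, 0.788, 1.42]], fingers=[0.2, 0.2, 0.2, 0.2, 0.2, 0.2, 0.2, 0.2, 0.2, 0.2, 0.2, 0.2])

```text
time_s: 6.48
position: [0.5867, -0.0231, 0.1982]
tcp_rot: [[0.584, 0.425, 0.692], [0.385, -0.895, 0.224], [0.715, 0.136, -0.686]]
force: [0.2, 1.1, -0.6]
opening: 0.402
```

```bash
python3 - <<'E'
from h import *
R=rot(YAW-90,58)
for p in ((-210,-130,60),(-210,-130,17),): print(go(c2w(*p),R))
s=read_state();print(s['joint_positions'].round(1),s['position'],s['opening'])
E
```

```text
([-9.53, -1.49, 9.92], [-0.188, 0.181, 0.317])
([-12.6, -2.07, 12.87], [-0.188, 0.181, 0.317])
[-30.4  26.4 121.9  95.3  33.1 -54.8] [ 0.58666592 -0.02306861  0.19818531] 0.4020284661966164
```

Call:
move_arm(linear=[[-1, -0.2, 1], [-2.5, -0.5, 2.5], [-4, -0.8, 4], [-5.5, -1, 5.5], [-7, -1.2, 7], [-8, -1.4, 8], [-9, -1.5, 9], [-9.5, -1.5, 9.9], [-9.5, -1.5, 9.9], [-9.5, -1.5, 9.9], [-9.5, -1.5, 9.9], [-9.5, -1.5, 9.9]], angular=[[-0.188, 0.181, 0.317], [-0.188, 0.181, 0.317], [-0.188, 0.181, 0.317], [-0.188, 0.181, 0.317], [-0.188, 0.181, 0.317], [-0.188, 0.181, 0.317], [-0.188, 0.181, 0.317], [-0.188, 0.181, 0.317], [-0.188, 0.181, 0.317], [-0.188, 0.181, 0.317], [-0.188, 0.181, 0.317], [-0.188, 0.181, 0.317]], fingers=[0.2, 0.2, 0.2, 0.2, 0.2, 0.2, 0.2, 0.2, 0.2, 0.2, 0.2, 0.2])

```text
time_s: 7.48
position: [0.5936, -0.0242, 0.0618]
tcp_rot: [[0.525, 0.1, 0.845], [0.054, -0.995, 0.084], [0.849, 0.002, -0.528]]
force: [0.3, -0.3, -0.7]
opening: 0.405
```

```bash
python3 - <<'E'
from h import *
R=rot(YAW-90,58)
for p in ((-210,-130,17),(-150,-125,17),(-92,-105,17)): print(go(c2w(*p),R))
s=read_state();print(s['joint_positions'].round(1),s['position'],w2c(s['position']))
c=capture('side');save(c,'s2.png')
E
```

```text
([-3.82, -0.01, 2.34], [0.001, -0.002, 0.001])
([-0.65, -0.5, 7.44], [0.001, -0.002, 0.001])
([2.41, -2.5, 12.36], [0.001, -0.002, 0.001])
[-27.5  57.3 131.8 149.3  65.8 -95.5] [ 0.5936336  -0.02418777  0.06183179] [-209.71506304 -130.00170806]
```

View pics/s2.png

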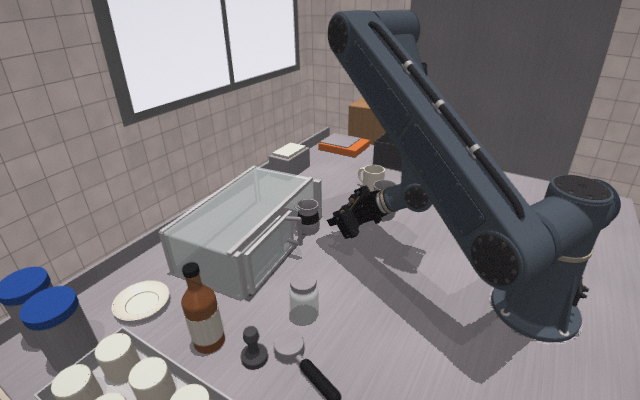

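```bash
python3 - <<'E'
from h import *
c=capture('top');save(c,'t2.png')
a=cv2.imread('pics/t2.png')[130:330,250:450];cv2.imwrite('pics/t2c.png',cv2.resize(a,(600,600)))
E
```

```text
(no output)
```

View pics/t2c.png

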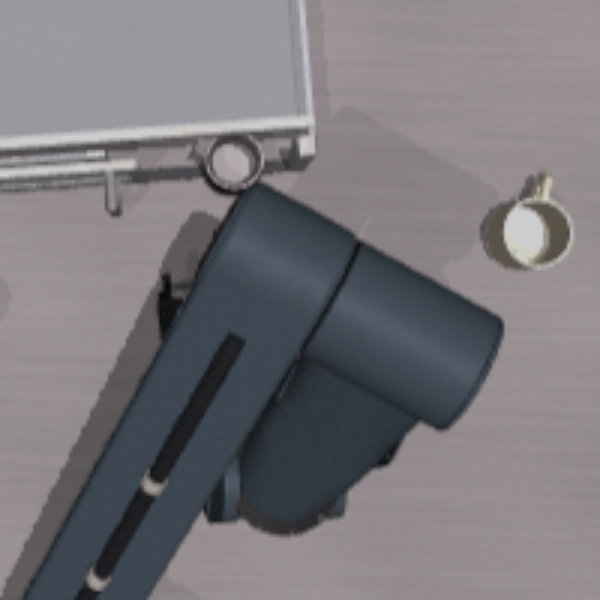

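Call:
move_arm(linear=[[-1.5, 0, 0.9], [-3, 0, 1.9], [-3.8, 0, 2.35], [-3.5, 0, 3], [-3, 0, 3.8], [-2.5, -0.1, 4.5], [-2.2, -0.1, 5.1], [-1.9, -0.2, 5.5], [-1.9, -0.2, 5.5], [-1.9, -0.2, 5.5]], angular=[[0, 0, 0], [0, 0, 0], [0, 0, 0], [0, 0, 0], [0, 0, 0], [0, 0, 0], [0, 0, 0], [0, 0, 0], [0, 0, 0], [0, 0, 0]], fingers=[0.2, 0.2, 0.2, 0.2, 0.2, 0.2, 0.2, 0.2, 0.2, 0.2])

```text
time_s: 8.42
position: [0.6303, -0.0184, 0.0175]
tcp_rot: [[0.524, 0.1, 0.846], [0.055, -0.995, 0.084], [0.85, 0.002, -0.527]]
force: [0.5, -1.2, -0.0]
opening: 0.398
```

```bash
python3 - <<'E'
from h import *
R=rot(YAW-90,58)
s=read_state();print(s['joint_positions'].round(1),s['position'],w2c(s['position']),s['force'])
for p in ((-150,-125,17),(-130,-118,17),(-110,-111,17),(-95,-105,17)): print(go(c2w(*p),R))
E
```

```text
[-24.   61.6 125.2 152.1  64.1 -93.9] [ 0.63030543 -0.01844763  0.01754345] [-172.65443556 -127.93218568] [ 0.53298118 -1.20704538 -0.00576021]
([1.15, -0.29, 1.95], [0.0, -0.003, 0.002])
([2.2, -0.99, 3.65], [0.0, -0.003, 0.002])
([3.26, -1.69, 5.35], [0.0, -0.003, 0.002])
([4.05, -2.29, 6.63], [0.0, -0.003, 0.002])
```

Call:
move_arm(linear=[[0.3, 0, 0.5], [0.6, -0.1, 1.0], [0.9, -0.2, 1.5], [1.15, -0.3, 1.95], [1.4, -0.5, 2.4], [1.7, -0.7, 2.85], [2.0, -0.9, 3.3], [2.25, -1.05, 3.75], [2.5, -1.2, 4.15], [2.8, -1.4, 4.6], [3.05, -1.55, 5.0], [3.25, -1.7, 5.35]], angular=[[0, 0, 0], [0, 0, 0], [0, 0, 0], [0, 0, 0], [0, 0, 0], [0, 0, 0], [0, 0, 0], [0, 0, 0], [0, 0, 0], [0, 0, 0], [0, 0, 0], [0, 0, 0]], fingers=[0.2, 0.2, 0.2, 0.2, 0.2, 0.2, 0.2, 0.2, 0.2, 0.2, 0.2, 0.2])

```text
time_s: 9.42
position: [0.6914, 0.005, 0.017]
tcp_rot: [[0.524, 0.1, 0.846], [0.055, -0.995, 0.084], [0.85, 0.002, -0.527]]
force: [-1.5, -1.3, 0.9]
opening: 0.4
```

```bash
python3 - <<'E'
from h import *
R=rot(YAW-90,58)
s=read_state();print(s['joint_positions'].round(1),w2c(s['position']),s['position'][2],s['force'])
for p in ((-95,-105,17),(-90,-103,17)): print(go(c2w(*p),R))
c=capture('side');save(c,'s3.png')
a=cv2.imread('pics/s3.png')[150:270,200:440];cv2.imwrite('pics/s3c.png',cv2.resize(a,(800,400)))
E
```

```text
[-17.6  59.  116.8 155.6  54.3 -88.1] [-109.51892648 -110.64432426] 0.016977303317159652 [-1.52242423 -1.33165329  0.87863408]
([0.77, -0.56, 1.23], [0.0, -0.004, 0.003])
([1.03, -0.76, 1.66], [0.0, -0.004, 0.003])
```

View pics/s3c.png

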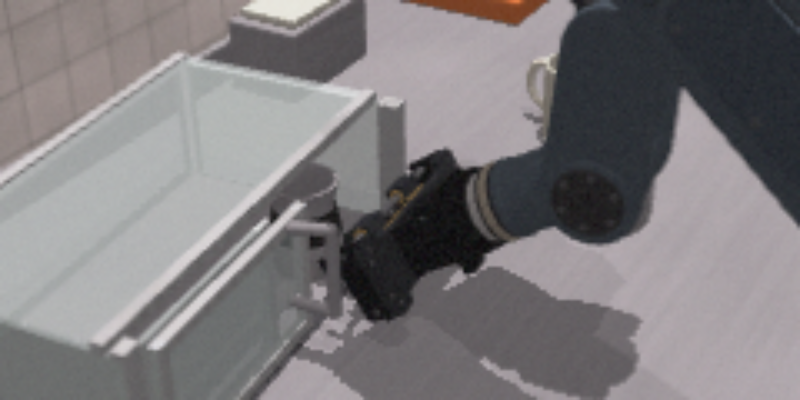

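Call:
move_arm(linear=[[0.15, 0, 0.2], [0.25, 0, 0.4], [0.4, 0, 0.65], [0.55, 0, 0.9], [0.55, 0, 0.9], [0.55, 0, 0.9]], angular=[[0, 0, 0], [0, 0, 0], [0, 0, 0], [0, 0, 0], [0, 0, 0], [0, 0, 0]], fingers=[0.2, 0.2, 0.2, 0.2, 0.2, 0.2])

```text
time_s: 9.97
position: [0.703, 0.0065, 0.0173]
tcp_rot: [[0.522, 0.102, 0.847], [0.056, -0.995, 0.085], [0.851, 0.003, -0.525]]
force: [0.8, -0.2, 0.1]
opening: 0.396
```

```bash
python3 - <<'E'
from h import *
s=read_state();print(s['joint_positions'].round(1),w2c(s['position']),s['position'][2],s['force'])
R=rot(YAW-90,58)
print(go(c2w(-215,-128,17),R),go(c2w(-260,-130,120),R),go(c2w(-290,-140,200),rot(YAW)),go(c2w(-290,-140,200),rot(YAW-90)))
E
```

```text
[-17.   58.7 115.2 155.6  52.7 -87.3] [ -97.84829303 -110.31006054] 0.01733688726729131 [ 0.84209667 -0.2459644   0.1247282 ]
([-6.19, 1.74, -9.95], [-0.0, -0.006, 0.004]) ([0.21, 1.96, -19.19], [-0.0, -0.006, 0.004]) ([5.44, 2.98, -25.95], [0.794, -0.791, -1.418]) ([5.44, 2.98, -25.95], [0.002, -1.018, 0.004])
```

Call:
move_arm(linear=[[-1, 0.3, -1.7], [-2.5, 0.8, -4], [-4, 1.2, -6.5], [-5.5, 1.6, -9], [-6.2, 1.74, -10], [-5, 1.8, -12], [-3.5, 1.9, -14.5], [-1.5, 2, -17], [0.2, 2, -19.2], [0.2, 2, -19.2], [0.2, 2, -19.2]], angular=[[0, 0, 0], [0, 0, 0], [0, 0, 0], [0, 0, 0], [0, 0, 0], [0, 0, 0], [0, 0, 0], [0, 0, 0], [0, 0, 0], [0, 0, 0], [0, 0, 0]], fingers=[0.2, 0.2, 0.2, 0.2, 0.2, 0.2, -1, -1, -1, -1, -1])

```text
time_s: 10.88
position: [0.5465, -0.0312, 0.1216]
tcp_rot: [[0.52, 0.101, 0.848], [0.058, -0.995, 0.083], [0.852, 0.006, -0.523]]
force: [0.8, 0.5, -0.5]
opening: 0.692
```

```bash
python3 - <<'E'
from h import *
s=read_state();print(s['joint_positions'].round(1),s['position'])
print(go([.50,-.15,.215],rot(YAW)),go([.5005,-.219,.20],rot(YAW)))
E
```

```text
[-33.4  50.9 139.9 144.4  67.1 -97.8] [ 0.54649161 -0.03116068  0.12163096]
([4.86, 11.41, -9.81], [0.798, -0.791, -1.416]) ([3.2, 18.27, -9.56], [0.798, -0.791, -1.416])
```

Call:
move_arm(linear=[[3.4, 0, -2.1], [6.8, 0, -4.2], [6, 3, -6], [5, 7, -8], [4.9, 11.4, -9.8], [4.9, 11.4, -9.8], [4.9, 11.4, -9.8], [4.9, 11.4, -9.8], [4.9, 11.4, -9.8], [4.9, 11.4, -9.8], [4.9, 11.4, -9.8], [4.9, 11.4, -9.8]], angular=[[0, 0, 0], [0.798, -0.791, -1.416], [0.798, -0.791, -1.416], [0.798, -0.791, -1.416], [0.798, -0.791, -1.416], [0.798, -0.791, -1.416], [0.798, -0.791, -1.416], [0.798, -0.791, -1.416], [0.798, -0.791, -1.416], [0.798, -0.791, -1.416], [0.798, -0.791, -1.416], [0.798, -0.791, -1.416]], fingers=[-1, -1, -1, -1, -1, -1, -1, -1, -1, -1, -1, -1])

```text
time_s: 11.88
position: [0.5001, -0.1504, 0.2144]
tcp_rot: [[0.397, 0.834, 0.384], [0.812, -0.514, 0.276], [0.427, 0.202, -0.881]]
force: [0.0, -0.1, -0.1]
opening: 1.002
```

```bash
python3 - <<'E'
from h import *
s=read_state();print(s['joint_positions'].round(1),s['position'])
print(go([.5005,-.219,.215],rot(YAW)))
E
```

```text
[-45.8  20.9 109.3  36.6  51.5 -40.5] [ 0.50014784 -0.15043265  0.21437068]
([-5.53, 3.57, -1.93], [0.338, -0.367, -0.593])
```

Call:
move_arm(linear=[[-1, 0.6, -0.3], [-2, 1.2, -0.6], [-3, 1.8, -1], [-4, 2.5, -1.4], [-5.5, 3.6, -1.9], [-5.5, 3.6, -1.9], [-5.5, 3.6, -1.9], [-5.5, 3.6, -1.9], [-5.5, 3.6, -1.9], [-5.5, 3.6, -1.9]], angular=[[0.338, -0.367, -0.593], [0.338, -0.367, -0.593], [0.338, -0.367, -0.593], [0.338, -0.367, -0.593], [0.338, -0.367, -0.593], [0.338, -0.367, -0.593], [0.338, -0.367, -0.593], [0.338, -0.367, -0.593], [0.338, -0.367, -0.593], [0.338, -0.367, -0.593]], fingers=[-1, -1, -1, -1, -1, -1, -1, -1, -1, -1])

```text
time_s: 12.72
position: [0.5001, -0.2182, 0.214]
tcp_rot: [[-0.098, 0.995, -0.001], [0.995, 0.098, 0.003], [0.003, -0.001, -1.0]]
force: [0.2, 0.6, -0.7]
opening: 0.997
```

```bash
python3 - <<'E'
from h import *
print(read_state()['position'],go([.5000,-.219,.060],rot(YAW)))
# check big unmoved: dark sleeve/rim in top view before vs planned location
c=capture('side');save(c,'s4.png');b=cv2.imread('pics/s1.png').astype(int);a=cv2.imread('pics/s4.png').astype(int)
print('diff big',np.abs(a-b)[182:216,370:398].mean(), 'diff small region now',np.abs(a-b)[200:235,295:322].mean())
E
```

```text
[ 0.50008547 -0.21821533  0.21400712] ([-0.12, -0.0, 15.4], [-0.001, -0.003, -0.001])
diff big 2.799019607843137 diff small region now 40.95485008818342
```

Big pitcher hasn't moved. Descend and grip.

Call:
move_arm(linear=[[0, 0, 3], [0, 0, 6], [0, 0, 8], [0, 0, 9.5], [0, 0, 11], [0, 0, 12.5], [0, 0, 14], [0, 0, 15], [0, 0, 15.4], [0, 0, 15.4], [0, 0, 15.4], [0, 0, 15.4]], angular=[[0, 0, 0], [0, 0, 0], [0, 0, 0], [0, 0, 0], [0, 0, 0], [0, 0, 0], [0, 0, 0], [0, 0, 0], [0, 0, 0], [0, 0, 0], [0, 0, 0], [0, 0, 0]], fingers=[-1, -1, -1, -1, -1, -1, -1, -1, -1, -1, 1, 1])

```text
time_s: 13.77
position: [0.5005, -0.2187, 0.0611]
tcp_rot: [[-0.098, 0.995, 0.001], [0.995, 0.098, 0.001], [0.001, 0.001, -1.0]]
force: [0.1, 0.5, -0.7]
opening: 0.925
```

```bash
python3 - <<'E'
from h import *
print(read_state()['position'],read_state()['force'],go(c2w(-205,-146,90),rot(YAW)),go(c2w(-205,-146,60),rot(YAW)))
E
```

```text
[ 0.50051585 -0.21869272  0.06108801] [ 0.13916869  0.51387607 -0.72732914] ([16.85, 11.64, -2.86], [0.001, -0.001, -0.002]) ([16.85, 11.64, 0.14], [0.001, -0.001, -0.002])
```

Call:
move_arm(linear=[[0, 0, 0], [0, 0, 0], [0, 0, 0], [0, 0, -1.5], [0, 0, -3], [2.5, 1.6, -3], [5.5, 3.5, -3], [8.5, 5.3, -3], [11.5, 7.2, -3], [14.5, 9.1, -3], [16.5, 10.4, -3], [16.85, 10.6, -3]], angular=[[0, 0, 0], [0, 0, 0], [0, 0, 0], [0, 0, 0], [0, 0, 0], [0, 0, 0], [0, 0, 0], [0, 0, 0], [0, 0, 0], [0, 0, 0], [0, 0, 0], [0, 0, 0]], fingers=[1, 1, 1, 1, 1, 1, 1, 1, 1, 1, 1, 1])

```text
time_s: 14.77
position: [0.5909, -0.0362, 0.0913]
tcp_rot: [[-0.101, 0.995, 0.002], [0.995, 0.101, 0.003], [0.003, 0.002, -1.0]]
force: [0.3, 1.1, -4.4]
opening: 0.875
```

```bash
python3 - <<'E'
from h import *
s=read_state();print(s['position'],s['force'],s['opening'],go(c2w(-215,-146,60),rot(YAW)))
E
```

```text
[ 0.59094446 -0.03623336  0.09128029] [ 0.29518964  1.12562668 -4.44052911] 0.8750145613173431 ([-0.44, -0.15, 3.13], [0.002, -0.003, 0.002])
```

Call:
move_arm(linear=[[-0.4, -0.1, 0], [-0.4, -0.1, 1], [-0.4, -0.1, 2], [-0.4, -0.1, 2.5], [-0.4, -0.1, 2.8], [-0.4, -0.1, 3.0], [-0.4, -0.1, 3.05], [-0.4, -0.1, 3.05], [-0.4, -0.1, 3.05]], angular=[[0, 0, 0], [0, 0, 0], [0, 0, 0], [0, 0, 0], [0, 0, 0], [0, 0, 0], [0, 0, 0], [0, 0, 0], [0, 0, 0]], fingers=[1, 1, 1, 1, 1, 1, 1, 1, 1])

```text
time_s: 15.52
position: [0.5891, -0.0419, 0.0615]
tcp_rot: [[-0.102, 0.995, -0.001], [0.995, 0.102, 0.002], [0.002, -0.0, -1.0]]
force: [-4.8, -4.8, 5.6]
opening: 0.876
```

Call:
move_arm(linear=[[0, 0, 0], [0, 0, 0], [0, 0, 0], [0, 0, 0], [0, 0, -1.5], [0, 0, -3], [0, 0, -6], [0, 0, -9], [0, 0, -12], [0, 0, -15], [0, 0, -15], [0, 0, -15]], angular=[[0, 0, 0], [0, 0, 0], [0, 0, 0], [0, 0, 0], [0, 0, 0], [0, 0, 0], [0, 0, 0], [0, 0, 0], [0, 0, 0], [0, 0, 0], [0, 0, 0], [0, 0, 0]], fingers=[-1, -1, -1, -1, -1, -1, -1, -1, -1, -1, -1, -1])

```text
time_s: 16.52
position: [0.5908, -0.0422, 0.2137]
tcp_rot: [[-0.102, 0.995, 0.005], [0.995, 0.102, 0.0], [-0.0, 0.005, -1.0]]
force: [-0.4, 0.4, -0.5]
opening: 1.002
```

```bash
python3 - <<'E'
from h import *
s=read_state();print(s['position'],w2c(s['position']),s['force'])
print(go(c2w(-290,-146,190),rot(YAW-90,58)))
E
```

```text
[ 0.59076086 -0.04223967  0.21372106] [-214.36650692 -147.67903147] [-0.39790093  0.37085522 -0.48786843]
([0.19, -7.57, 2.33], [-0.786, 0.784, 1.427])
```

```bash
python3 - <<'E'
from h import *
print(go(c2w(-288,-147,190),rot(YAW-90,30)))
E
```

```text
([0.09, -7.37, 2.34], [-0.407, 0.406, 1.535])
```

Call:
move_arm(linear=[[0, -2, 0.5], [0, -4, 1], [0, -6, 1.5], [0.1, -7.4, 2.3], [0.1, -7.4, 2.3], [0.1, -7.4, 2.3], [0.1, -7.4, 2.3], [0.1, -7.4, 2.3], [0.1, -7.4, 2.3], [0.1, -7.4, 2.3], [0.1, -7.4, 2.3], [0.1, -7.4, 2.3]], angular=[[-0.407, 0.406, 1.535], [-0.407, 0.406, 1.535], [-0.407, 0.406, 1.535], [-0.407, 0.406, 1.535], [-0.407, 0.406, 1.535], [-0.407, 0.406, 1.535], [-0.407, 0.406, 1.535], [-0.407, 0.406, 1.535], [-0.407, 0.406, 1.535], [-0.407, 0.406, 1.535], [-0.407, 0.406, 1.535], [-0.407, 0.406, 1.535]], fingers=[0.2, 0.2, 0.2, 0.2, 0.2, 0.2, 0.2, 0.2, 0.2, 0.2, 0.2, 0.2])

```text
time_s: 17.52
position: [0.5159, -0.0488, 0.1888]
tcp_rot: [[0.86, 0.222, 0.46], [0.21, -0.975, 0.078], [0.466, 0.029, -0.884]]
force: [0.9, 0.3, -0.1]
opening: 0.4
```

```bash
python3 - <<'E'
from h import *
s=read_state();print(s['position'],w2c(s['position']),s['joint_positions'].round(1))
print(go(c2w(-288,-147,120),rot(YAW-90,30)))
print(go(c2w(-288,-147,18),rot(YAW-90,30)))
E
```

```text
[ 0.51587705 -0.04876323  0.18883991] [-289.52797811 -146.73289115] [-27.8  19.3 119.6  43.2  24.5  11.7]
([-3.08, -0.16, 6.16], [-0.034, 0.037, 0.123])
([-7.83, -0.45, 15.18], [-0.034, 0.037, 0.123])
```

Call:
move_arm(linear=[[-0.7, 0, 1.4], [-1.5, -0.1, 3], [-2.3, -0.1, 4.5], [-3.1, -0.2, 6.2], [-4.1, -0.2, 8], [-5, -0.3, 10], [-6, -0.3, 12], [-7, -0.4, 13.5], [-7.8, -0.4, 15.1], [-7.8, -0.4, 15.1], [-7.8, -0.4, 15.1]], angular=[[-0.034, 0.037, 0.123], [-0.034, 0.037, 0.123], [-0.034, 0.037, 0.123], [-0.034, 0.037, 0.123], [-0.034, 0.037, 0.123], [-0.034, 0.037, 0.123], [-0.034, 0.037, 0.123], [-0.034, 0.037, 0.123], [-0.034, 0.037, 0.123], [-0.034, 0.037, 0.123], [-0.034, 0.037, 0.123]], fingers=[0.2, 0.2, 0.2, 0.2, 0.2, 0.2, 0.2, 0.2, 0.2, 0.2, 0.2])

```text
time_s: 18.43
position: [0.5148, -0.0486, 0.0148]
tcp_rot: [[0.866, 0.098, 0.49], [0.083, -0.995, 0.053], [0.493, -0.005, -0.87]]
force: [0.7, -0.3, -0.4]
opening: 0.4
```

```bash
python3 - <<'E'
from h import *
s=read_state();print(s['position'],w2c(s['position']),s['joint_positions'].round(1),s['force'])
for x in(-260,-230,-200,-175): print(go(c2w(x,-147,18),rot(YAW-90,30)))
E
```

```text
[ 0.51479578 -0.04861282  0.01479371] [-290.58895598 -146.47583733] [-27.5  46.  127.5 138.6  24.4 -80.7] [ 0.67557521 -0.34422056 -0.41974571]
([2.82, 0.05, 1.23], [-0.004, 0.008, -0.003])
([5.43, 0.04, 2.71], [-0.004, 0.008, -0.003])
([8.04, 0.04, 4.18], [-0.004, 0.008, -0.003])
([10.22, 0.04, 5.42], [-0.004, 0.008, -0.003])
```

Call:
move_arm(linear=[[1.4, 0, 0.6], [2.4, 0, 1.1], [3.2, 0, 1.5], [4.0, 0, 1.9], [4.8, 0, 2.35], [5.6, 0, 2.8], [6.4, 0, 3.25], [7.2, 0, 3.7], [8.0, 0, 4.15], [8.6, 0, 4.5], [9.1, 0, 4.8], [9.3, 0, 4.9]], angular=[[0, 0, 0], [0, 0, 0], [0, 0, 0], [0, 0, 0], [0, 0, 0], [0, 0, 0], [0, 0, 0], [0, 0, 0], [0, 0, 0], [0, 0, 0], [0, 0, 0], [0, 0, 0]], fingers=[0.2, 0.2, 0.2, 0.2, 0.2, 0.2, 0.2, 0.2, 0.2, 0.2, 0.2, 0.2])

```text
time_s: 19.43
position: [0.6187, -0.0381, 0.0178]
tcp_rot: [[0.867, 0.099, 0.488], [0.084, -0.995, 0.052], [0.491, -0.004, -0.871]]
force: [-2.1, 0.2, -1.1]
opening: 0.399
```

```bash
python3 - <<'E'
from h import *
s=read_state();print(s['position'],w2c(s['position']),s['joint_positions'].round(1),s['force'])
print(go(c2w(-188,-147,18),rot(YAW-90,58)))
c=capture('side');save(c,'s5.png')
a=cv2.imread('pics/s5.png')[140:280,200:440];cv2.imwrite('pics/s5c.png',cv2.resize(a,(800,467)))
E
```

```text
[ 0.61867397 -0.038072    0.01784292] [-186.17747324 -146.30429345] [-20.1  45.  112.6 109.4  13.3 -42.7] [-2.10968828  0.19093887 -1.05262632]
([-0.15, 0.07, -0.1], [-0.002, 0.499, -0.003])
```

View pics/s5c.png

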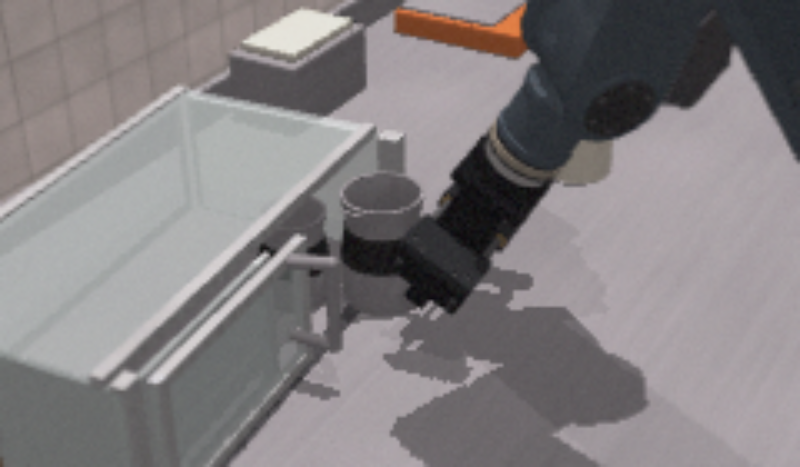

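Call:
move_arm(linear=[[-0.4, 0, -0.2], [-0.6, 0, -0.3], [-0.6, 0, -0.3], [-0.6, 0, -0.3], [-0.6, 0, -0.3], [-0.6, 0, -0.3], [-0.6, 0, -0.3], [-0.6, 0, -0.3], [-0.6, 0, -0.3]], angular=[[0, 0.08, 0], [0, 0.16, 0], [0, 0.24, 0], [0, 0.32, 0], [0, 0.4, 0], [0, 0.46, 0], [0, 0.5, 0], [0, 0.5, 0], [0, 0.5, 0]], fingers=[0.2, 0.2, 0.2, 0.2, 0.2, 0.2, 0.2, 0.2, 0.2])

```text
time_s: 20.23
position: [0.6117, -0.0389, 0.0165]
tcp_rot: [[0.529, 0.098, 0.843], [0.047, -0.995, 0.086], [0.847, -0.006, -0.531]]
force: [0.1, 0.7, 0.4]
opening: 0.396
```

```bash
python3 - <<'E'
from h import *
s=read_state();print(s['position'],w2c(s['position']),s['joint_positions'].round(1),s['force'])
for x in(-180,-150,-120,-98): print(go(c2w(x,-147+(x+180)*.0,17.5),rot(YAW-90,58)))
E
```

```text
[ 0.61173019 -0.03885575  0.01651177] [-193.16476234 -146.3945125 ] [-28.4  62.5 127.3 148.6  66.2 -95.6] [0.12224759 0.67925538 0.43738099]
([0.78, 0.06, 1.06], [-0.002, 0.001, -0.006])
([2.38, 0.05, 3.6], [-0.002, 0.001, -0.006])
([3.97, 0.05, 6.15], [-0.002, 0.001, -0.006])
([5.14, 0.05, 8.01], [-0.002, 0.001, -0.006])
```

Call:
move_arm(linear=[[0.4, 0, 0.5], [0.8, 0, 1.05], [1.1, 0, 1.5], [1.4, 0, 2.0], [1.7, 0, 2.5], [2.0, 0, 3.0], [2.3, 0, 3.5], [2.6, 0, 4.0], [2.9, 0, 4.5], [3.2, 0, 5.0], [3.5, 0, 5.4], [3.6, 0, 5.6]], angular=[[0, 0, 0], [0, 0, 0], [0, 0, 0], [0, 0, 0], [0, 0, 0], [0, 0, 0], [0, 0, 0], [0, 0, 0], [0, 0, 0], [0, 0, 0], [0, 0, 0], [0, 0, 0]], fingers=[0.2, 0.2, 0.2, 0.2, 0.2, 0.2, 0.2, 0.2, 0.2, 0.2, 0.2, 0.2])

```text
time_s: 21.23
position: [0.6789, -0.0322, 0.0184]
tcp_rot: [[0.527, 0.098, 0.844], [0.048, -0.995, 0.086], [0.848, -0.005, -0.529]]
force: [-5.9, -1.8, 5.1]
opening: 0.401
```

```bash
python3 - <<'E'
from h import *
s=read_state();print(s['position'],w2c(s['position']),s['joint_positions'].round(1),s['force'])
for x in(-110,-97): print(go(c2w(x,-147,17.5),rot(YAW-90,58)))
c=capture('side');save(c,'s6.png')
a=cv2.imread('pics/s6.png')[140:280,200:440];cv2.imwrite('pics/s6c.png',cv2.resize(a,(800,467)))
E
```

```text
[ 0.67892961 -0.03215634  0.01838911] [-125.63222622 -146.40245187] [-23.   59.  118.  150.2  55.4 -87.9] [-5.94093029 -1.84922416  5.09002241]
([0.75, 0.06, 1.37], [-0.002, -0.001, -0.005])
([1.44, 0.06, 2.48], [-0.002, -0.001, -0.005])
```

View pics/s6c.png

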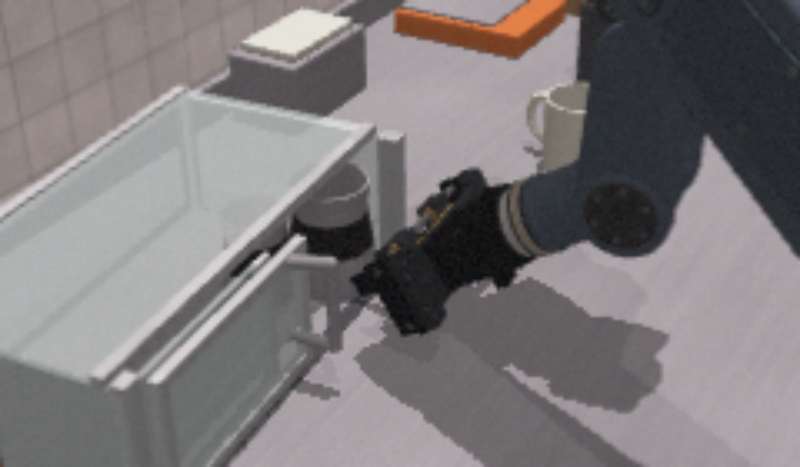

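Call:
move_arm(linear=[[0.2, 0, 0.35], [0.4, 0, 0.7], [0.55, 0, 1.0], [0.75, 0, 1.35], [0.95, 0, 1.65], [1.1, 0, 1.95], [1.25, 0, 2.2], [1.4, 0, 2.4], [1.4, 0, 2.4]], angular=[[0, 0, 0], [0, 0, 0], [0, 0, 0], [0, 0, 0], [0, 0, 0], [0, 0, 0], [0, 0, 0], [0, 0, 0], [0, 0, 0]], fingers=[0.2, 0.2, 0.2, 0.2, 0.2, 0.2, 0.2, 0.2, 0.2])

```text
time_s: 22.03
position: [0.7074, -0.0293, 0.018]
tcp_rot: [[0.526, 0.099, 0.845], [0.048, -0.995, 0.086], [0.849, -0.005, -0.528]]
force: [-3.1, -1.0, 2.1]
opening: 0.4
```

```bash
python3 - <<'E'
from h import *
s=read_state();print(s['position'],w2c(s['position']),s['joint_positions'].round(1),s['force'])
for p in((-215,-130,17),(-240,-120,150)): print(go(c2w(*p),rot(YAW-90,58)))
E
```

```text
[ 0.70735448 -0.02933302  0.01800779] [ -97.0674878  -146.41624603] [-21.3  58.4 114.1 150.4  51.5 -85.3] [-3.11208387 -0.99565547  2.13219059]
([-6.32, -1.64, -9.96], [-0.002, -0.002, -0.004])
([3.66, -2.7, -19.1], [-0.002, -0.002, -0.004])
```

Call:
move_arm(linear=[[-1, 0, -1.7], [-2.5, -0.5, -4], [-4, -1, -6.5], [-5.5, -1.4, -9], [-6.2, -1.6, -10], [-4, -1.8, -12], [-1.5, -2, -14], [1, -2.3, -16], [3.6, -2.7, -19.1], [3.6, -2.7, -19.1], [3.6, -2.7, -19.1], [3.6, -2.7, -19.1]], angular=[[0, 0, 0], [0, 0, 0], [0, 0, 0], [0, 0, 0], [0, 0, 0], [0, 0, 0], [0, -0.12, 0], [0, -0.24, 0], [0, -0.36, 0], [0, -0.48, 0], [0, -0.6, 0], [0, -0.7, 0]], fingers=[0.2, 0.2, 0.2, 0.2, 0.2, 0.2, 0.2, 0.2, 0.2, 0.2, 0.2, 0.2])

```text
time_s: 23.03
position: [0.5664, 0.0029, 0.1345]
tcp_rot: [[0.769, 0.156, 0.62], [0.066, -0.984, 0.166], [0.636, -0.087, -0.767]]
force: [-0.5, 1.6, -0.5]
opening: 0.401
```

```bash
python3 - <<'E'
from h import *
s=read_state();print(s['position'],w2c(s['position']),s['joint_positions'].round(1),s['force'])
print(go(c2w(-171,6,200),rot(YAW-90)))
c=capture('side');save(c,'s7.png');d=capture('top');save(d,'t7.png')
a=cv2.imread('pics/s7.png')[140:280,160:400];b=cv2.imread('pics/t7.png')[90:210,210:370]
v=np.vstack([cv2.resize(b,(560,420)),np.zeros((0,560,3),np.uint8)]);w=cv2.resize(a,(300,175))
cv2.imwrite('pics/t7c.png',cv2.resize(b,(800,600)));cv2.imwrite('pics/s7c.png',cv2.resize(a,(800,467)))
np.save('top7.npy',d,allow_pickle=True)
E
```

```text
[0.56643226 0.0028567  0.1345451 ] [-234.09585829 -100.38933026] [-24.2  31.9 124.4 110.   25.6 -46.2] [-0.47569318  1.56426025 -0.45787212]
([8.91, -10.79, 0.08], [-0.104, -0.689, 0.025])
```

View pics/t7c.png

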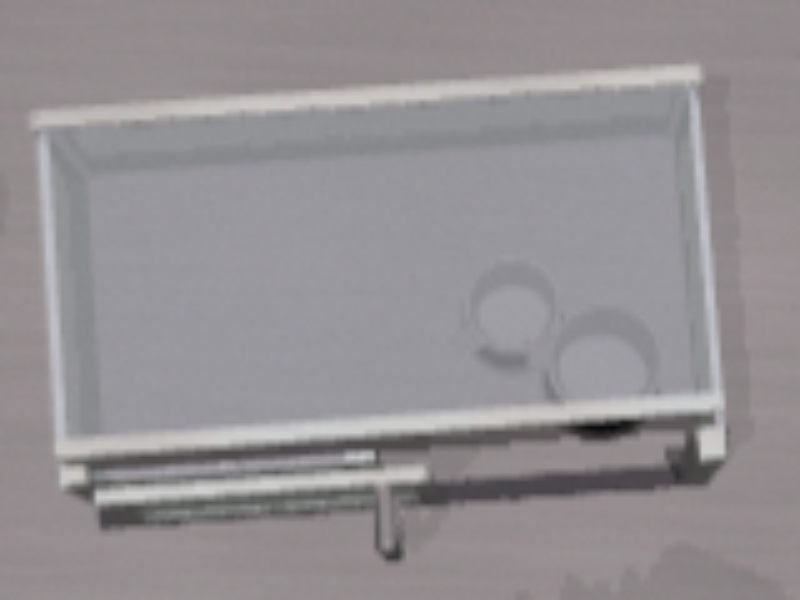

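Both pitchers are upright inside, big at (605,362) and small at (512,310) in the crop. Both are well behind the track, which runs at row ~480. Next the pull, whose bar is at (385-395, 515-552).

```bash
python3 - <<'E'
from h import *
T=np.load('top7.npy',allow_pickle=True).item();t=lambda u,v:(210+u/5,90+v/5)
for n,p,z in(('bar bottom',(393,550),.05),('bar top',(383,525),.134),('rod',(382,495),.13),('door edge',(427,472),.133),('big rear',(600,437),.03),('big rim',(605,357),.115),('small rim',(513,303),.095)): print(n,w2c(onz(T,*t(*p),z)).round(1))
for z in (134,50): print(z,(proj(T,c2w(-171,6,z))-[210,90])*5)
print(go(c2w(-171,6,200),rot(YAW-90)))
E
```

```text
bar bottom [-171.     6.9]
bar top [-160.8    8.1]
rod [-140.5    7.6]
door edge [-127.8  -23.2]
big rear [-100.1 -143.8]
big rim [ -57.  -147.3]
small rim [-12.1 -88.6]
134 [387.29752918 540.22680382]
50 [394.35562041 549.93828459]
([8.82, -10.84, 0.05], [-0.102, -0.693, 0.027])
```

Call:
move_arm(linear=[[2, -0.3, -2.5], [4.1, -0.6, -5], [5, -3, -4], [6, -5, -3], [7, -7.5, -2], [8, -10, -0.7], [8.8, -10.9, 0], [8.8, -10.9, 0], [8.8, -10.9, 0], [8.8, -10.9, 0], [8.8, -10.9, 0]], angular=[[-0.102, -0.693, 0.027], [-0.102, -0.693, 0.027], [-0.102, -0.693, 0.027], [-0.102, -0.693, 0.027], [-0.102, -0.693, 0.027], [-0.102, -0.693, 0.027], [-0.102, -0.693, 0.027], [-0.102, -0.693, 0.027], [-0.102, -0.693, 0.027], [-0.102, -0.693, 0.027], [-0.102, -0.693, 0.027]], fingers=[-0.2, -0.2, -0.2, -0.2, -0.2, -0.2, -0.2, -0.2, -0.2, -0.2, -0.2])

```text
time_s: 24.05
position: [0.6155, 0.1173, 0.1975]
tcp_rot: [[0.963, 0.16, 0.215], [0.128, -0.98, 0.156], [0.236, -0.123, -0.964]]
force: [-0.3, -0.5, -1.2]
opening: 0.601
```

```bash
python3 - <<'E'
from h import *
s=read_state();print(s['position'],w2c(s['position']),s['joint_positions'].round(1),s['opening'])
for p in((-172,7,200),(-172,7,92)): print(go(c2w(*p),rot(YAW-90)))
E
```

```text
[0.61550751 0.11732899 0.19747739] [-173.89388908    8.64282458] [-4.3 27.4 94.5 13.6 47.  68.9] 0.6013829919864414
([0.24, 0.14, -0.22], [-0.13, -0.236, 0.047])
([-2.31, 1.47, 10.19], [-0.13, -0.236, 0.047])
```

Call:
move_arm(linear=[[0.2, 0.1, -0.2], [0.2, 0.1, -0.2], [0.2, 0.1, -0.2], [-0.2, 0.35, 1.5], [-0.6, 0.6, 3.3], [-1.1, 0.85, 5.2], [-1.5, 1.05, 7], [-1.9, 1.25, 8.7], [-2.3, 1.47, 10.2], [-2.3, 1.47, 10.2], [-2.3, 1.47, 10.2]], angular=[[-0.13, -0.236, 0.047], [-0.13, -0.236, 0.047], [-0.13, -0.236, 0.047], [-0.13, -0.236, 0.047], [-0.13, -0.236, 0.047], [-0.13, -0.236, 0.047], [-0.13, -0.236, 0.047], [-0.13, -0.236, 0.047], [-0.13, -0.236, 0.047], [-0.13, -0.236, 0.047], [-0.13, -0.236, 0.047]], fingers=[-0.2, -0.2, -0.2, -0.2, -0.2, -0.2, -0.2, -0.2, -0.2, -0.2, -0.2])

```text
time_s: 24.97
position: [0.6157, 0.1166, 0.0895]
tcp_rot: [[0.995, 0.1, -0.007], [0.1, -0.995, 0.002], [-0.007, -0.003, -1.0]]
force: [-1.0, -0.5, 0.1]
opening: 0.595
```

Call:
move_arm(linear=[[0, 0, 0], [0, 0, 0], [0, 0, 0], [0, 0, 0], [0, 0, 0], [0, 0, 0]], angular=[[0, 0, 0], [0, 0, 0], [0, 0, 0], [0, 0, 0], [0, 0, 0], [0, 0, 0]], fingers=[0.55, 0.55, 0.55, 0.55, 0.55, 0.55])

```text
time_s: 25.47
position: [0.616, 0.1167, 0.09]
tcp_rot: [[0.995, 0.101, -0.006], [0.101, -0.995, 0.002], [-0.006, -0.003, -1.0]]
force: [0.6, -0.8, 0.6]
opening: 0.264
```

```bash
python3 - <<'E'
from h import *
s=read_state();print(s['position'],w2c(s['position']),s['joint_positions'].round(1),s['opening'],s['force'])
for y in (-50,-110,-150,-170): print(go(c2w(-172,y,92),rot(YAW-90)))
E
```

```text
[0.61596265 0.11667482 0.09004216] [-173.50597888    7.94668536] [ 0.5 40.  87.6  0.2 52.8 84.6] 0.2641730441774436 [ 0.58993407 -0.81709627  0.58984367]
([0.14, 5.79, -0.21], [-0.003, 0.006, 0.001])
([0.13, 11.79, -0.23], [-0.003, 0.006, 0.001])
([0.13, 15.79, -0.24], [-0.003, 0.006, 0.001])
([0.12, 17.79, -0.25], [-0.003, 0.006, 0.001])
```

Call:
move_arm(linear=[[0, 0.4, 0], [0, 0.9, 0], [0, 1.5, 0], [0, 2.2, 0], [0, 2.9, 0], [0, 3.6, 0], [0, 4.3, 0], [0, 5.0, 0], [0, 5.7, 0], [0, 6.4, 0], [0, 7.1, 0], [0, 7.8, 0]], angular=[[0, 0, 0], [0, 0, 0], [0, 0, 0], [0, 0, 0], [0, 0, 0], [0, 0, 0], [0, 0, 0], [0, 0, 0], [0, 0, 0], [0, 0, 0], [0, 0, 0], [0, 0, 0]], fingers=[0.55, 0.55, 0.55, 0.55, 0.55, 0.55, 0.55, 0.55, 0.55, 0.55, 0.55, 0.55])

```text
time_s: 26.47
position: [0.6239, 0.0383, 0.0898]
tcp_rot: [[0.995, 0.101, -0.006], [0.101, -0.995, 0.002], [-0.006, -0.003, -1.0]]
force: [-0.5, 2.6, 1.1]
opening: 0.232
```

Call:
move_arm(linear=[[0, 0.7, 0], [0, 1.4, 0], [0, 2.1, 0], [0, 2.8, 0], [0, 3.5, 0], [0, 4.2, 0], [0, 4.9, 0], [0, 5.6, 0], [0, 6.2, 0], [0, 6.8, 0], [0, 7.2, 0], [0, 7.5, 0]], angular=[[0, 0, 0], [0, 0, 0], [0, 0, 0], [0, 0, 0], [0, 0, 0], [0, 0, 0], [0, 0, 0], [0, 0, 0], [0, 0, 0], [0, 0, 0], [0, 0, 0], [0, 0, 0]], fingers=[0.55, 0.55, 0.55, 0.55, 0.55, 0.55, 0.55, 0.55, 0.55, 0.55, 0.55, 0.55])

```text
time_s: 27.47
position: [0.6315, -0.037, 0.0895]
tcp_rot: [[0.995, 0.1, -0.006], [0.1, -0.995, 0.002], [-0.006, -0.003, -1.0]]
force: [0.1, 2.4, 2.3]
opening: 0.228
```

```bash
python3 - <<'E'
from h import *
s=read_state();print(s['position'],w2c(s['position']),s['opening'],s['force'])
for y in (-165,-173,-176): print(go(c2w(-172,y,90),rot(YAW-90)))
E
```

```text
[ 0.63152232 -0.03696865  0.08952308] [-173.28307111 -146.48249469] 0.22766671660219112 [0.05666242 2.4122888  2.30979293]
([0.13, 1.85, -0.05], [-0.003, 0.006, 0.001])
([0.13, 2.65, -0.06], [-0.003, 0.006, 0.001])
([0.13, 2.95, -0.06], [-0.003, 0.006, 0.001])
```

Sliding at 2.4 N, as expected. I'll slow down for the final approach.

Call:
move_arm(linear=[[0, 0.3, 0], [0, 0.6, 0], [0, 0.9, 0], [0, 1.2, 0], [0, 1.5, 0], [0, 1.8, 0], [0, 2.0, 0], [0, 2.2, 0], [0, 2.3, 0], [0, 2.4, 0], [0, 2.4, 0], [0, 2.4, 0]], angular=[[0, 0, 0], [0, 0, 0], [0, 0, 0], [0, 0, 0], [0, 0, 0], [0, 0, 0], [0, 0, 0], [0, 0, 0], [0, 0, 0], [0, 0, 0], [0, 0, 0], [0, 0, 0]], fingers=[0.55, 0.55, 0.55, 0.55, 0.55, 0.55, 0.55, 0.55, 0.55, 0.55, 0.55, 0.55])

```text
time_s: 28.47
position: [0.6339, -0.0612, 0.0893]
tcp_rot: [[0.995, 0.1, -0.006], [0.1, -0.995, 0.002], [-0.006, -0.002, -1.0]]
force: [-0.9, 1.2, 0.5]
opening: 0.226
```

Call:
move_arm(linear=[[0, 0.1, 0], [0, 0.2, 0], [0, 0.3, 0], [0, 0.4, 0], [0, 0.4, 0], [0, 0.4, 0]], angular=[[0, 0, 0], [0, 0, 0], [0, 0, 0], [0, 0, 0], [0, 0, 0], [0, 0, 0]], fingers=[0.55, 0.55, 0.55, 0.55, 0.55, 0.55])

```text
time_s: 28.97
position: [0.6343, -0.0654, 0.0893]
tcp_rot: [[0.995, 0.1, -0.006], [0.1, -0.995, 0.002], [-0.006, -0.002, -1.0]]
force: [0.1, 1.1, 1.5]
opening: 0.224
```

```bash
python3 - <<'E'
from h import *
s=read_state();print(s['position'],w2c(s['position']),s['opening'],s['force'])
E
```

```text
[ 0.63428882 -0.06536338  0.08929323] [-173.35040899 -175.01159711] 0.22387614748314985 [0.07148059 1.11468301 1.45473776]
```

Call:
move_arm(linear=[[0, 0.1, 0], [0, 0.2, 0], [0, 0.3, 0], [0, 0.3, 0]], angular=[[0, 0, 0], [0, 0, 0], [0, 0, 0], [0, 0, 0]], fingers=[0.55, 0.55, 0.55, 0.55])

```text
time_s: 29.3
position: [0.6343, -0.0658, 0.0892]
tcp_rot: [[0.995, 0.099, -0.007], [0.1, -0.995, 0.006], [-0.006, -0.007, -1.0]]
force: [1.6, 9.1, 2.7]
opening: 0.23
```

Call:
move_arm(linear=[[0, 0.1, 0], [0, 0.2, 0], [0, 0.3, 0], [0, 0.3, 0]], angular=[[0, 0, 0], [0, 0, 0], [0, 0, 0], [0, 0, 0]], fingers=[0.55, 0.55, 0.55, 0.55])

```text
time_s: 29.63
position: [0.6342, -0.0656, 0.0891]
tcp_rot: [[0.995, 0.098, -0.008], [0.098, -0.995, 0.011], [-0.006, -0.012, -1.0]]
force: [1.5, 10.6, 2.2]
opening: 0.221
```

Stopped firmly against the post at 10 N. I'll centre the fingers on the bar, open and lift straight off.

Call:
move_arm(linear=[[0, -0.35, 0], [0, -0.35, 0], [0, -0.35, 0], [0, -0.35, 0], [0, -0.35, 0], [0, -0.35, -2], [0, -0.35, -5], [0, -0.35, -8], [0, -0.35, -11], [-2, 0, -14], [-6, 3, -16], [-10, 7, -18]], angular=[[0, 0, 0], [0, 0, 0], [0, 0, 0], [0, 0, 0], [0, 0, 0], [0, 0, 0], [0, 0, 0], [0, 0, 0], [0, 0, 0], [0, 0, 0], [0, 0, 0], [0, 0, 0]], fingers=[0.55, 0.55, 0.2, 0.2, 0.2, 0.2, 0.2, 0.2, 0.2, 0.2, 0.2, 0.2])

```text
time_s: 30.63
position: [0.5612, -0.1252, 0.2608]
tcp_rot: [[0.995, 0.102, -0.005], [0.102, -0.995, 0.01], [-0.004, -0.01, -1.0]]
force: [0.2, -0.9, -0.2]
opening: 0.402
```

Call:
move_arm(linear=[[-2, 4, -1], [-2, 8, -1], [-2, 12, -1], [-2, 16, -1], [-2, 20, -1], [-2, 20, -1], [-2, 20, -1]], angular=[[0, 0, 0], [0, 0, 0], [0, 0, 0], [0, 0, 0], [0, 0, 0], [0, 0, 0], [0, 0, 0]], fingers=[0.2, 0.2, 0.2, 0.2, 0.2, 0.2, 0.2])

```text
time_s: 31.22
position: [0.5609, -0.3293, 0.2681]
tcp_rot: [[0.995, 0.097, -0.005], [0.097, -0.995, 0.01], [-0.004, -0.01, -1.0]]
force: [0.3, 1.0, 0.2]
opening: 0.4
```

```bash
python3 - <<'E'
from h import *
s=read_state();print(s['position'],s['time_s'],s['force'])
c=capture('side');save(c,'s8.png');d=capture('top');save(d,'t8.png')
a=cv2.imread('pics/s8.png');b=cv2.imread('pics/t8.png')[90:210,210:370]
cv2.imwrite('pics/f.png',np.vstack([cv2.resize(b,(480,360)),cv2.resize(a[150:300,160:400],(480,240))]))
a0=cv2.imread('pics/side0.png').astype(int);t0=cv2.imread('pics/top0.png').astype(int);t=cv2.imread('pics/t8.png').astype(int)
D=lambda p,q,r,c:round(np.abs(p-q)[r[0]:r[1],c[0]:c[1]].mean(),1)
print('jar',D(a,a0,(275,322),(285,322)),'syrup',D(a,a0,(265,350),(185,222)),'tamper',D(a,a0,(325,368),(240,270)),'pf',D(a,a0,(330,400),(272,340)),'mug',D(t,t0,(188,222),(412,442)))
E
```

```text
[ 0.56093672 -0.32929869  0.26813658] 31.2167 [0.26058942 1.02602258 0.22108262]
jar 8.5 syrup 5.9 tamper 6.4 pf 8.7 mug 60.3
```

View pics/f.png

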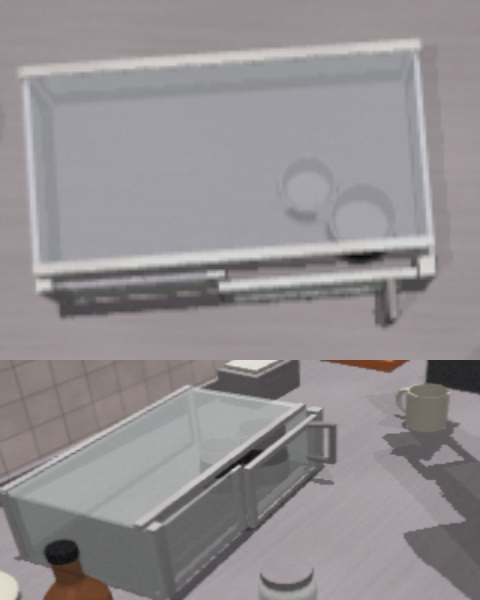

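```bash
python3 - <<'E'
from h import *
a=cv2.imread('pics/s8.png',0);b=cv2.imread('pics/side0.png',0)
for n,(r0,r1,c0,c1) in dict(jar=(275,322,285,322),syrup=(265,350,185,222),tamper=(325,368,240,270),pf=(332,398,274,338),mug=(164,195,355,388)).items():
    m=cv2.matchTemplate(a[r0-6:r1+6,c0-6:c1+6] if r1+6<=400 else a[r0-6:400,c0-6:c1+6],b[r0:r1,c0:c1],cv2.TM_CCOEFF_NORMED);i=np.unravel_index(m.argmax(),m.shape);print(n,i[0]-6,i[1]-6,m.max().round(3))
hand_in()
E
```

```text
jar 0 0 0.997
syrup 0 0 0.996
tamper 0 0 0.998
pf 0 0 0.998
mug 0 0 0.873
the job is handed in; nothing more can be done
```

Both pitchers are inside the case, upright, and the door is closed against the post. I handed the job in at about 31 s of the allowed 72 s.

- **Pitchers:** I lifted the big one aside by its neck and pushed the small one in low down with the tool tilted. I then carried the big one to the doorway and pushed it in the same way. The last measurement, before closing the door, put the big pitcher's rear edge at case x about -100 mm. That is about 21 mm behind the door's back face. The small one is deeper in, at about (-12, -89) mm.
- **Door:** I slid it shut by its pull at about 2.5 N until it met the post, where the force rose to 10 N and it stopped moving. The final pictures show it shut against the post, with the arm clear of everything.
- **Other things:** The jar, syrup, tamper and portafilter showed no shift in the side view (image match 0.996 to 0.998).
- **Check that disagreed:** The mug also showed no shift in the side view, but its match was weaker at 0.873. In the top view the mug comparison failed (difference 60), probably because the arm was parked over it.

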